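# Walk a mould block round and square it to the fence

## Task

The heavy mould block stands turned away from the fence on the welding table. With the fingertips only, never gripping or lifting it, walk it round clear of the fence by pushing its corners in turn until its blue-dyed face looks at the fence, then push it gently home so that the blue face sits flush against the ground face of the fence, entirely within the length of the bar. Do not let it strike the fence while it is still askew, and leave everything else on the table where it is.

Things in the scene. Friction and masses are not known exactly. Their poses are not given: they have to be found in the camera images.
- mould_block: aluminium mould half, a solid block 88 mm (its x) by 104 mm (its y) by 36 mm high, about 0.9 kg, too wide to grip; loose on the table and slides with dry friction (a push of roughly 4 to 7 N moves it). Origin: centre of its underside; z up. Its +x face (104 mm long) is coloured with blue layout dye, with a blue strip along that edge of the top. In the top is a 4 mm deep cavity, 44 by 60 mm, and four guide-pin bores
- blue_face (a point): centre of the blue-dyed face of the mould block: 44 mm along the block's +x from its middle, 18 mm up; it turns with the block
- fence: fence: ground steel bar 240 mm long (its y), 20 mm thick, 25 mm high, fixed to the table by two strap clamps that lie over the bar 95 mm either side of the middle and stand behind it, up to 58 mm high. Origin: middle of the ground face, at table level. Its x axis points from the ground face into the bar, away from the side where the mould block stands; the block is home when its blue face lies on the plane x = 0 of the fence and its x axis points along the fence's x axis
- step_block: black steel step block for clamping, 32 x 28 x 38 mm, loose; a bystander. Origin: centre of its underside
- core_pin: brass core pin with a flanged foot, 34 mm across and 56 mm tall, standing loose; a bystander. Origin: centre of its underside
- wrench: steel wrench, 170 mm long, lying loose; a bystander. Origin: about mid-length, on the table; its own x axis runs along it
- brush: flat brush with a wooden handle and a grey head, 170 mm long, lying loose; a bystander. Origin: about mid-length, on the table; its own x axis runs along it
- paste_jar: closed jar with a red lid, 60 mm across and 62 mm tall, standing loose; a bystander. Origin: centre of its underside
- joystick: black joystick box, 85 x 75 mm, 36 mm high, with an upright stick to 130 mm, standing loose; a bystander. Origin: centre of its underside
Mind the look-alikes: they are no part of the job. Several things have the shape of the mould_block; the one meant has the colours described above.

How it is judged:
By the outcome, as a careful person would: the job done as asked, in the order asked, and still so for the second after the job is handed in, with the robot touching nothing.
It also fails if it takes over 64 s, if anything falls off the work surface, if the arm or the gripper's body presses on something with over 40 N, if the wrist force passes 120 N, or if a joint passes its speed limit or range.

## Robot

A 6-joint arm with a two-finger parallel gripper is mounted at the origin on the work surface. World frame = base frame: x ahead of the robot, y to its left, z up, the work surface at z = 0. Lengths are in mm, angles in rad, forces in N, time in s.
With the tool pointing down it reaches from about 375 to 975 mm from the base axis. Payload 3.8 kg.
Tool frame: the origin (TCP) lies midway between the tips of the shut fingers; the grasp point (between the pads) lies 19 mm behind it (ctrl.grasp_offset is the distance from the TCP to the grasp point, in mm); z points along the fingers, y is the line along which they close (so a half turn about z gives the same grasp; the last joint's range is limited). The gripper opens to 85 mm and grips with 20 to 120 N. Pads are 22 mm wide; open, the fingers measure 114 mm over their backs; the gripper's body (76 mm by 85 mm) begins 54 mm behind the grasp point. The pads swing forward as they close: fully open they stand 13 mm farther back than shut.
Start: joints at [-1.322, 0.264, 1.604, -0, 1.274, -0.037], TCP at [190.294, -647.616, 231.28] pointing down, gripper open.
Joint ranges: [-2.63, 2.63], [-0.94, 2.18], [0.31, 2.57], [-1.31, 4.45], [0, 2.66], [-2.55, 2.55]. Speed limits (rad/s): [2.57, 2.57, 3.14, 3.14, 3.14, 3.14].

## Interface

Orientations are given as a unit quaternion [w, x, y, z].
In Python, from station import ctrl, let_go, grab, solver, optics, read_time, read_joints, read_qd, read_joint_torque, read_ee_pos, read_tcp_rot, read_ft_force, read_moment, read_finger_gap, read_grasp_force gives the robot as it stands. Calls block until the motion is done:
- ctrl.move_to(position, orientation): joint-space move of the TCP to a pose.
- ctrl.move_linear(position, velocity=150, orientation=None, f_stop=None): straight line of the TCP; orientation=None keeps the orientation; velocity is the mean speed in mm/s. With f_stop (N) it stops when the force on the tool has changed by that much, and returns True; else False.
- ctrl.move_j(angles): joint-space move.
- let_go() and grab(): open the fingers fully, or close them until they stop; the grip force is fixed at half the most.
- ctrl.dwell(seconds).
- solver.inverse_kinematics(position, orientation): joint angles nearest the present ones, or None.
- optics.capture(name): name is "scene" or "side" or "wrist"; returns the picture (384x512x3 uint8, red, green, blue); there is no depth.
- optics.camera_info(name): a dict with "intrinsics" (3x3 intrinsics, pixels), "k1" (the pictures are not rectified: a ray, as slopes to the right and down, at radius r is drawn at 1 + k1 r^2 times it, then the intrinsics apply), "R" (3x3) and "t" (3): a world point X has camera coordinates R X + t. Camera axes: x right, y down, z forward; pixel columns grow to the right and rows downward; lengths in mm; the calibration is good to about 2 mm. A picture is of the moment at which its call begins: read the wrist's pose just before it. camera_info takes no time and is no camera call; for the wrist camera it gives the pose at the moment of the call.
A pose or a line that the arm cannot do raises ctrl.IKError and nothing moves.
- ctrl.sign_off(): hands the job in; it is judged then, once.
Readings, each from a call of its own:
- read_time(): time.
- read_joints(): joint angles.
- read_qd(): joint speeds.
- read_joint_torque(): joint torques, N m.
- read_ee_pos(): TCP position.
- read_tcp_rot(): TCP orientation.
- read_ft_force(): force on the tool from outside, world axes, zero at the start.
- read_moment(): the same for the moment, N m.
- read_finger_gap(): opening from 0.0 (shut) to 1.0 (fully open).
- read_grasp_force(): force on a finger pad.
Only numpy, scipy, OpenCV 4.12 (cv2) and the standard library are available. Lean on these libraries where they do the work, as an engineer would, in place of code of your own. Each camera call takes 0.05 s, during which the arm holds its last target. There are 200 camera calls.

## Working session

There is one attempt and no reset: what is moved stays moved. The work goes in short steps, each a Python script; the robot and the scene stay as the last script left them, time stands still between calls to the robot, and variables do not carry over. Pictures are saved under pics/ and viewed, at most 10 in all, crops included, and the job is handed in when it is done.

```bash
mkdir -p pics; ls
python3 - <<'E'
from station import *
import cv2,numpy as np
for n in("scene","side"):
    im=optics.capture(n); cv2.imwrite(f"pics/{n}0.png",cv2.resize(im[:,:,::-1],(800,600),interpolation=cv2.INTER_CUBIC)); 
    c=optics.camera_info(n); print(n,c)
print(read_time())
E
```

```text
pics
scene {'intrinsics': array([[413.69321762,   0.        , 247.99170733],
       [  0.        , 413.69321762, 192.69930901],
       [  0.        ,   0.        ,   1.        ]]), 'k1': -0.03560824851236002, 'R': array([[ 0.58373451,  0.81184436,  0.01275804],
       [ 0.66767493, -0.47101373, -0.57650347],
       [-0.46202187,  0.34504319, -0.81699509]]), 't': array([-306.03283463, -330.81737906, 1482.52026036])}
side {'intrinsics': array([[360.20929856,   0.        , 256.31086215],
       [  0.        , 360.20929856, 188.47999635],
       [  0.        ,   0.        ,   1.        ]]), 'k1': -0.06272876217095512, 'R': array([[ 0.97725082, -0.2119577 , -0.00740011],
       [-0.12485027, -0.54672752, -0.82795014],
       [ 0.17144456,  0.81003886, -0.56075289]]), 't': array([-496.83648194,   87.05784569,  892.45966806])}
0.1
```

View pics/scene0.png

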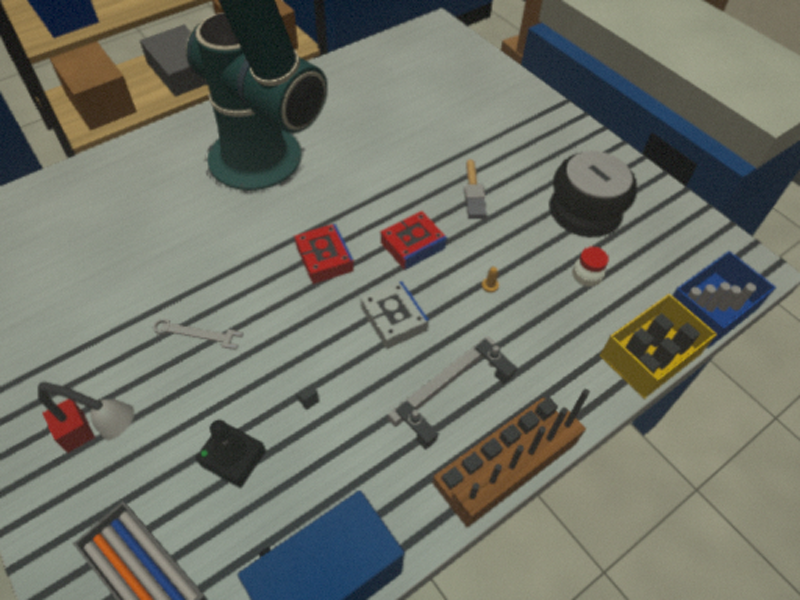

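View pics/side0.png

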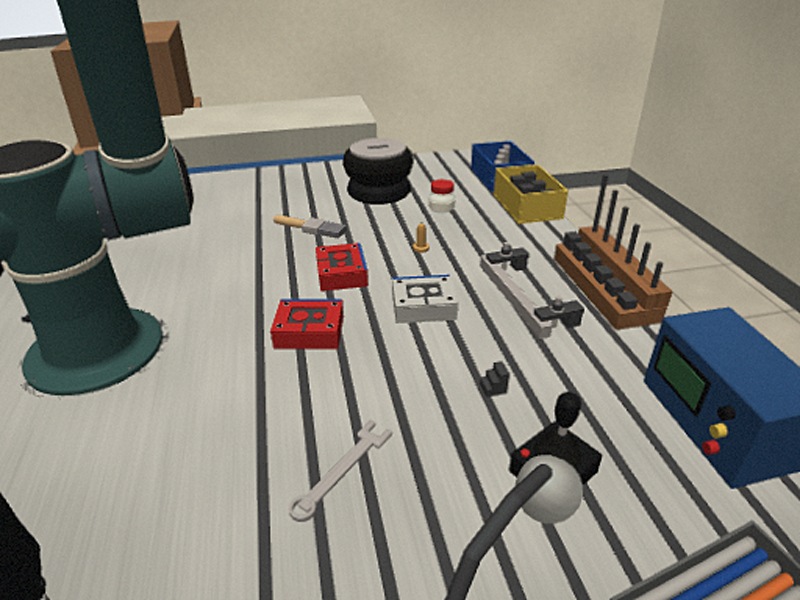

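The red blocks at scene (323,252) and (413,238) also carry blue strips, but only the block at (395,313) is bare aluminium with blue dye, and it stands in front of the fence at (450,380). I'll confirm this in an enlarged crop and measure from it.

Run:
```python
from station import *
import cv2,numpy as np
im=np.mean([optics.capture("scene").astype(float) for _ in range(3)],0).astype(np.uint8)
cv2.imwrite("pics/c1.png",cv2.resize(im[172:290,215:365,::-1],None,fx=5,fy=5,interpolation=cv2.INTER_CUBIC))
im=np.mean([optics.capture("side").astype(float) for _ in range(3)],0).astype(np.uint8)
cv2.imwrite("pics/c2.png",cv2.resize(im[140:260,240:390,::-1],None,fx=5,fy=5,interpolation=cv2.INTER_CUBIC))
```

```text
(no output)
```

View pics/c1.png

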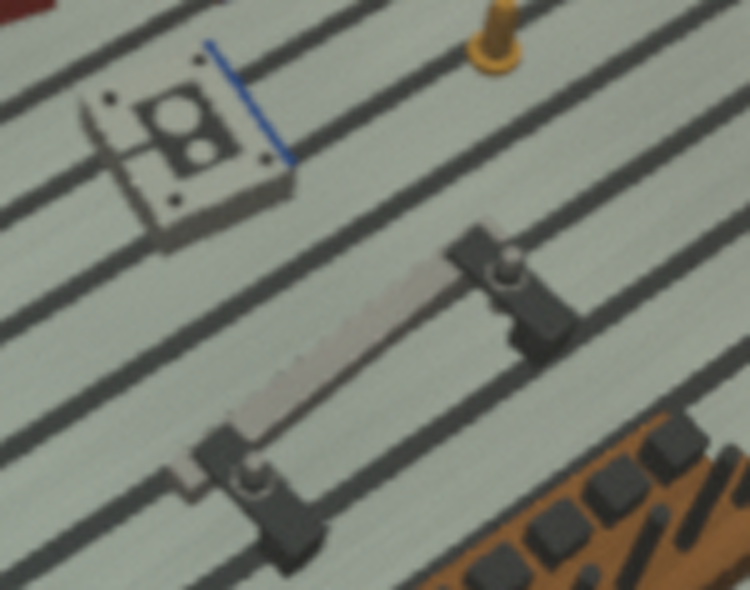

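View pics/c2.png

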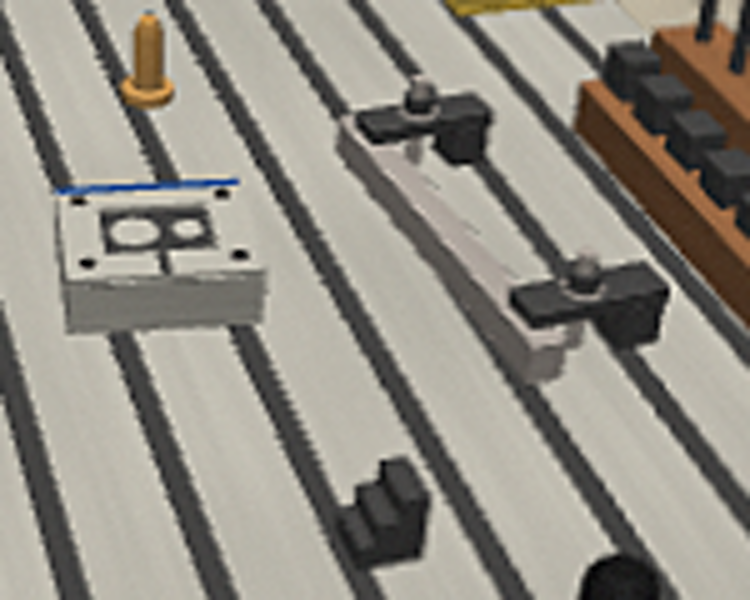

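The crops confirm the bare-aluminium block. Its blue top edge runs from (208,42) to (292,163) in the scene crop and from (57,190) to (238,181) in the side crop, facing away from the fence. The fence's ground top edge runs from (340,125) to (528,350) in the side crop.

```bash
cat > h.py <<'E'
from station import *
import cv2,numpy as np
from scipy.optimize import least_squares
def proj(X,c):
    p=np.atleast_2d(X)@c["R"].T+c["t"]; s=p[:,:2]/p[:,2:]; s=s*(1+c["k1"]*(s**2).sum(1,keepdims=True))
    K=c["intrinsics"]; return s@K[:2,:2].T+K[:2,2]
def onplane(uv,c,z):
    K=c["intrinsics"]; d=np.array([c["k1"],0,0,0.])
    s=cv2.undistortPoints(np.array(uv,float).reshape(-1,1,2),K,d).reshape(-1,2)
    r=np.c_[s,np.ones(len(s))]@c["R"]; o=-c["R"].T@c["t"]
    return o+r*((z-o[2])/r[:,2])[:,None]
def raw(uv,off,k=5): return (np.array(uv,float)+.5)/k-.5+np.array(off)
def pose(p,P):
    x,y,t=p;c,s=np.cos(t),np.sin(t);P=np.array(P,float)
    return np.c_[x+c*P[:,0]-s*P[:,1],y+s*P[:,0]+c*P[:,1],P[:,2]]
def fit(p0,obs):  # obs: list of (cam,P,uv)
    f=lambda p:np.concatenate([(proj(pose(p,P),c)-uv).ravel() for c,P,uv in obs])
    r=least_squares(f,p0,loss="soft_l1"); return r.x,f(r.x).reshape(-1,2).round(1)
E
python3 - <<'E'
from h import *
S,D=optics.camera_info("scene"),optics.camera_info("side")
so,do=(215,172),(240,140)
a=onplane(raw([(208,42),(292,163),(82,95),(163,235)],so),S,36);b=onplane(raw([(57,190),(238,181),(68,280),(266,268)],do),D,36)
print(a.round(0),b.round(0))
fs=onplane(raw([(483,218),(165,470)],so),S,25);fd=onplane(raw([(340,125),(528,350)],do),D,25);print(fs.round(0),fd.round(0))
P=[(44,52,36),(44,-52,36),(-44,52,36),(-44,-52,36)]
print(fit([*((a[0]+a[3])/2)[:2],1.5],[(S,P,raw([(208,42),(292,163),(82,95),(163,235)],so)),(D,P,raw([(57,190),(238,181),(68,280),(266,268)],do))]))
F=[(0,120,25),(0,-120,25)]
print(fit([*((fd[0]+fd[1])/2)[:2],-.3],[(S,F,raw([(483,218),(165,470)],so)),(D,F,raw([(340,125),(528,350)],do))]))
# bystanders
v=lambda p:raw([p],(0,0),800/512)
print('pin',onplane(raw([(493,57)],so),S,5), 'step',onplane(raw([(385,530)],do),D,10),'jar',onplane(v((592,270)),S,20),'joy',onplane(v((232,458)),S,20))
print('brush',onplane(v([475,185]),S,10),'red',onplane(v((413,238)),S,36),onplane(v((323,252)),S,36),'wr',onplane(v((230,338)),S,5))
E
```

```text
[[502.  46.  36.]
 [600.  34.  36.]
 [491. -38.  36.]
 [596. -55.  36.]] [[503.  45.  36.]
 [603.  31.  36.]
 [492. -41.  36.]
 [594. -53.  36.]]
[[ 687.  105.   25.]
 [ 709. -135.   25.]] [[ 686.   95.   25.]
 [ 705. -135.   25.]]
(array([547.83716595,  -3.82201688,   1.44756143]), array([[ 0.1, -0.1],
       [ 1. ,  1.2],
       [-0.9,  0.6],
       [-0.1, -0.8],
       [-0.7, -0.2],
       [ 0.3, -0.4],
       [-0.3,  0.1],
       [ 0.2,  0.1]]))
(array([ 6.97580615e+02, -1.54695352e+01,  8.06351063e-02]), array([[-0. ,  0.3],
       [-0.6, -0.6],
       [-0.3, -1.6],
       [ 0.9, -0.2]]))
pin [[594.02355073 196.94369722   5.        ]] step [[ 597.71270933 -226.84135462   10.        ]] jar [[688.48942018 381.477343    20.        ]] joy [[ 623.44446633 -383.37353784   20.        ]]
brush [[366.37959936 350.86060852  10.        ]] red [[428.04446268 131.18007986  36.        ]] [[354.77971155 -36.35561921  36.        ]] wr [[ 406.87448513 -275.82903442    5.        ]]
```

```bash
cat >> h.py <<'E'
from scipy.optimize import minimize
FENCE=np.array([697.6,-15.5,.0806]); SW=5.0
def q(a): return [0,np.cos(a/2),np.sin(a/2),0]
def blue(im):
    f=im.astype(float); return np.clip((f[:,:,2]-np.maximum(f[:,:,0],f[:,:,1])-12)/35,0,1)
def render(p,c,sw=SW):
    m=np.zeros((384,512),np.uint8)
    quads=[[(44,-52,36),(44,52,36),(44-sw,52,36),(44-sw,-52,36)]]
    o=-c["R"].T@c["t"]; n=np.array([np.cos(p[2]),np.sin(p[2])])
    if n@(o[:2]-p[:2])>44: quads.append([(44,-52,0),(44,52,0),(44,52,36),(44,-52,36)])
    for Q in quads: cv2.fillPoly(m,[np.round(proj(pose(p,Q),c)*16).astype(np.int32)],255,cv2.LINE_AA,4)
    return m/255.
def track(p0,shots):
    """shots: list of (image,caminfo). returns pose, blue pixels within the neighbourhood, residual ratio"""
    obs=[]
    for im,c in shots:
        near=np.zeros((384,512),np.uint8)
        h=cv2.convexHull(proj(pose(p0,[(x,y,z) for x in(-75,75) for y in(-75,75) for z in(0,36)]),c).astype(np.int32)); cv2.fillPoly(near,[h],1)
        obs.append((blue(im)*near,c))
    p=np.array(p0,float)
    for s in (5,2,.8):
        B=[cv2.GaussianBlur(b,(0,0),s) for b,_ in obs]
        f=lambda x:sum(((cv2.GaussianBlur(render(x,c),(0,0),s)-b)**2).sum() for b,(_,c) in zip(B,obs))
        d=3*s
        p=minimize(f,p,method="Nelder-Mead",options=dict(initial_simplex=[p,p+[d,0,0],p+[0,d,0],p+[0,0,d/40]],xatol=.02,fatol=1e-4)).x
    return p,[int(b.sum()) for b,_ in obs],round(f(p)/max(sum((b**2).sum() for b in B),1e-9),2)
def shot(n):
    c=optics.camera_info(n); return optics.capture(n),c
E
python3 - <<'E'
from h import *
p0=[547.8,-3.8,1.4476]
a,b=shot("scene"),shot("side")
for s in([a],[b],[a,b]): print(track(p0,s))
grab()
print(read_time(), read_finger_gap(), read_tcp_rot())
ctrl.move_to([478,-20,230],q(-.1)); 
w=shot("wrist"); print(track(p0,[w]),read_time(),read_joints(),read_ft_force())
im=w[0].copy(); cv2.imwrite("pics/w1.png",im[:,:,::-1])
E
```

```text
(array([545.22539801,  -1.58544467,   1.5993096 ]), [32], np.float64(2.35))
(array([551.16202419,  -2.28335291,   1.49620914]), [48], np.float64(0.26))
(array([553.27708441,  -2.08149613,   1.54597391]), [32, 48], np.float64(1.16))
1.2667 -0.0025047724405552357 [1.32025637e-05 9.89807082e-01 1.42414677e-01 3.79135268e-06]
(array([547.54938487,  -3.0394524 ,   1.4439174 ]), [649], np.float64(0.02)) 3.7667 [-9.50413686e-02 -1.13387242e-01  2.01039593e+00 -1.82835822e-04
  1.24450696e+00  1.57674995e+00] [-0.4922076  -0.51213429  0.36670557]
```

View pics/w1.png

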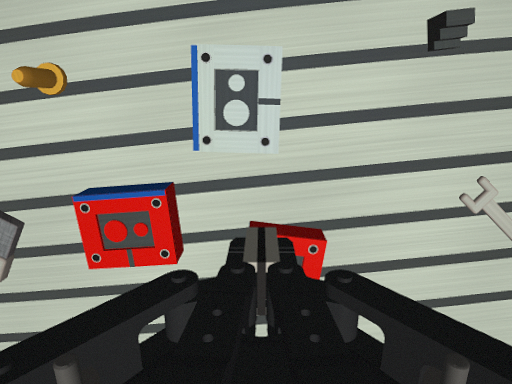

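The wrist view shows the block clearly, with its blue edge at (195,45)-(195,150), and the model fit residual is 0.02. I'll make the first corner push.

```bash
cat >> h.py <<'E'
import json
def look(p0,dx=-75,z=230,name=None,a=None):
    """raise, view block from above with wrist camera and track"""
    a=read_yaw() if a is None else a
    e=read_ee_pos(); ctrl.move_linear([e[0],e[1],max(70,e[2])],200)
    ctrl.move_linear([p0[0]+dx,p0[1]-10,z],300,q(a))
    ctrl.dwell(.1); s=shot("wrist"); r=track(p0,[s]); 
    if name: cv2.imwrite(name,s[0][:,:,::-1])
    g=to_fence(r[0]); print("pose",r[0].round(3),r[1:],"fence frame",g.round(3),"t",round(read_time(),2)); return r[0]
def read_yaw():
    w=read_tcp_rot(); return 2*np.arctan2(w[2],w[1])
def to_fence(p):
    c,s=np.cos(FENCE[2]),np.sin(FENCE[2]); d=p[:2]-FENCE[:2]
    return np.array([c*d[0]+s*d[1],-s*d[0]+c*d[1],p[2]-FENCE[2]])
def push(p,loc,nrm,travel,turn=0.,v=40,gap=12,half=11,f_stop=None):
    """push at block-frame contact loc on the face with outward normal nrm"""
    R=lambda t:np.array([[np.cos(t),-np.sin(t)],[np.sin(t),np.cos(t)]])
    C=np.array(p[:2])+R(p[2])@loc; n=R(p[2])@nrm; d=-R(turn)@n
    a=np.arctan2(d[1],d[0]); a=(a+np.pi/2)%np.pi-np.pi/2
    c=C+half*n; A=c-gap*d; B=c+travel*d
    e=read_ee_pos(); 
    ctrl.move_linear([*A,max(70,min(e[2],110))],250,q(a)); ctrl.move_linear([*A,12],150)
    F0=np.array(read_ft_force()); r=ctrl.move_linear([*B,12],v,f_stop=f_stop)
    print("pushed",A.round(),B.round(),"dF",(np.array(read_ft_force())-F0).round(1),r,"t",round(read_time(),2))
    if not r: pass
    A2=np.array(read_ee_pos())[:2]-8*d; ctrl.move_linear([*A2,12],80)
E
python3 - <<'E'
from h import *
p=np.array([547.55,-3.04,1.4439])
push(p,(34,52),(0,1),25,-.17)
g=p+[9,0,-.33]
p=look(g); np.save("p.npy",p)
E
```

```text
pushed [478.  42.] [513.  31.] dF [-6.   5.4  4. ] False t 6.33
pose [564.283 -15.45    1.296] ([675], np.float64(0.01)) fence frame [-132.88    10.784    1.215] t 7.91
```

```bash
sed -i 's/a=np.arctan2(d\[1\],d\[0\]); a=/a=np.arctan2(-n[1],-n[0]); a=/' h.py
python3 - <<'E'
from h import *
p=np.load("p.npy")
push(p,(-35,-52),(0,-1),32,.35,v=60)
p=look(p+[-10,0,-.35],a=-.3); np.save("p.npy",p)
E
```

```text
pushed [627. -65.] [584. -69.] dF [ 5.1 -4.1  3.7] False t 10.53
pose [548.251  -7.541   0.993] ([662], np.float64(0.01)) fence frame [-148.223   19.958    0.912] t 12.19
```

Run:
```python
from h import *
p=np.load("p.npy")
push(p,(36,52),(0,1),36,.5,v=60)
p=look(p+[12,0,-.35],a=-.3)
push(p,(-36,-52),(0,-1),34,.5,v=60)
p=look(p+[-12,0,-.33],a=-.2,name="pics/w2.png"); np.save("p.npy",p)
```

```text
pushed [503.  58.] [551.  54.] dF [-2.9  2.8  2. ] False t 14.68
pose [562.059 -16.745   0.588] ([706], np.float64(0.01)) fence frame [-135.202    9.672    0.508] t 16.29
pushed [578. -95.] [537. -73.] dF [ 2.  -5.5  3.3] False t 18.84
pose [ 5.53589e+02 -3.37300e+00  2.41000e-01] ([704], np.float64(0.02)) fence frame [-142.567   23.682    0.161] t 20.62
```

Run:
```python
from h import *
p=np.load("p.npy")
push(p,(36,52),(0,1),15,.3,v=50)
p=look(p+[2,-8,-.15],a=.08,dx=10,z=260,name="pics/w3.png"); np.save("p.npy",p)
c=optics.camera_info("wrist"); print({k:v.tolist() if hasattr(v,'tolist') else v for k,v in c.items()})
F=lambda P:proj(pose(FENCE,P),c).round(1).tolist()
print(F([(0,120,25),(0,-120,25),(20,120,25),(20,-120,25),(0,0,25),(0,0,0)]))
```

```text
Traceback (most recent call last):
  File "h.py", line 68, in push
    ctrl.move_linear([*A,max(70,min(e[2],110))],250,q(a)); ctrl.move_linear([*A,12],150)
    ~~~~~~~~~~~~~~~~^^^^^^^^^^^^^^^^^^^^^^^^^^^^^^^^^^^^^
station.IKError: the arm cannot follow that straight line within its joint ranges
```

```bash
sed -i 's/a=(a+np.pi\/2)%np.pi-np.pi\/2/a=(a+np.pi\/4)%(np.pi\/2)-np.pi\/4 if yside else (a+np.pi\/2)%np.pi-np.pi\/2/; s/f_stop=None):$/f_stop=None,yside=False):/' h.py; grep -n yside h.py
python3 - <<'E'
from h import *
p=np.load("p.npy")
push(p,(36,52),(0,1),15,.3,v=50,yside=True,half=15)
p=look(p+[2,-8,-.15],a=.08,dx=10,z=260,name="pics/w3.png"); np.save("p.npy",p)
c=optics.camera_info("wrist"); print({k:v.tolist() if hasattr(v,'tolist') else v for k,v in c.items()})
F=lambda P:proj(pose(FENCE,P),c).round(1).tolist()
print(F([(0,120,25),(0,-120,25),(20,120,25),(20,-120,25),(0,0,25),(0,0,0)]))
E
```

```text
61:def push(p,loc,nrm,travel,turn=0.,v=40,gap=12,half=11,f_stop=None,yside=False):
65:    a=np.arctan2(-n[1],-n[0]); a=(a+np.pi/4)%(np.pi/2)-np.pi/4 if yside else (a+np.pi/2)%np.pi-np.pi/2
pushed [566.  81.] [580.  57.] dF [2.1 2.4 1.7] False t 23.0
pose [ 5.53208e+02 -1.23100e+01  9.20000e-02] ([693], np.float64(0.04)) fence frame [-1.43666e+02  1.48050e+01  1.10000e-02] t 24.68
{'intrinsics': [[327.7571048667684, 0.0, 260.9934924247682], [0.0, 327.7571048667684, 189.2178219729555], [0.0, 0.0, 1.0]], 'k1': -0.04547084143703991, 'R': [[0.08059234595575698, -0.9967470087670107, -0.0005237245122990811], [-0.9606417499307671, -0.07781315904780114, 0.2666693468866561], [-0.26584262649789947, -0.02098839662810851, -0.9637879357740893]], 't': [-66.26003066622144, 498.5823901633502, 552.8561438995634]}
[[153.4, 35.5], [378.7, 35.6], [152.0, 15.2], [380.1, 15.4], [266.1, 34.7], [265.8, 38.9]]
```

View pics/w3.png

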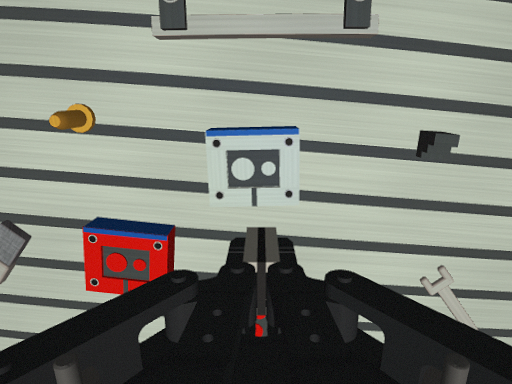

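The block is now nearly square to the fence. The blue strip is at (207,133)-(298,130) and the fence ground edge at about (153,30)-(378,27). I'll enlarge this to measure the relative angle.

Run:
```python
import cv2,numpy as np
im=cv2.imread("pics/w3.png")
a=cv2.resize(im[0:45,145:275],None,fx=6,fy=6,interpolation=cv2.INTER_CUBIC);b=cv2.resize(im[0:45,265:395],None,fx=6,fy=6,interpolation=cv2.INTER_CUBIC)
cv2.imwrite("pics/w3c.png",np.vstack([a,b]))
```

```text
(no output)
```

View pics/w3c.png

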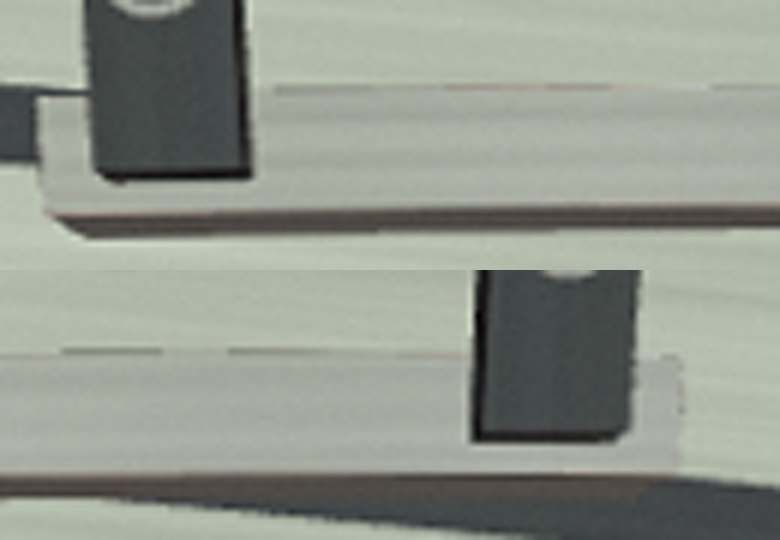

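The strap ends stay behind the ground face. Its top edge runs from (153.3,35.3) through (274.5,33.8) to (377.9,33.3) raw. I'll refit the fence from this.

Run:
```python
from h import *
c=optics.camera_info("wrist")
w=onplane([(153.3,35.25),(274.5,33.75),(377.9,33.25)],c,25);print(w.round(1), np.hypot(*(w[0]-w[2])[:2]))
d=w[0]-w[2]; t=np.arctan2(-d[0],d[1]); m=(w[0]+w[2])/2; print("fence",m,t)
open("h.py","a").write(f"\nFENCE=np.array([{m[0]-0.3:.2f},{m[1]:.2f},{t:.4f}])\n")
p=np.load("p.npy"); import importlib,h; importlib.reload(h); print(h.to_fence(p))
```

```text
[[ 688.2  104.2   25. ]
 [ 699.3  -24.3   25. ]
 [ 709.6 -133.9   25. ]] 239.07723016883125
fence [698.86359934 -14.85637906  25.        ] 0.08952097065263828
[-1.44542331e+02  1.55314103e+01  2.05002025e-03]
```

Block and fence agree within 0.002 rad. I'll open the fingers so both tips bear near the ends of the rear face (never gripping), which makes the push stable, and push to about 12 mm short.

```bash
cat >> h.py <<'E'
def fw(x,y):
    c,s=np.cos(FENCE[2]),np.sin(FENCE[2]); return FENCE[:2]+[c*x-s*y,s*x+c*y]
def home(p,xto,v,z=1,f_stop=None,gap=12):
    """two open fingertips on the -x face, TCP from behind the block to fence-x = xto (finger front face)"""
    g=to_fence(p); a=q(FENCE[2]); A=fw(g[0]-44-11-gap,g[1]); B=fw(xto-11,g[1])
    ctrl.move_linear([*A,80],200,a); ctrl.move_linear([*A,z],120)
    r=ctrl.move_linear([*B,z],v,f_stop=f_stop); e=np.array(read_ee_pos())
    print("home",r,e.round(1),"F",np.round(read_ft_force(),1),"t",round(read_time(),2))
    ctrl.move_linear([*(e[:2]-20*np.array([np.cos(FENCE[2]),np.sin(FENCE[2])])),z],80)
E
python3 - <<'E'
from h import *
p=np.load("p.npy")
let_go()
home(p,-88-13,40,f_stop=20)
p=look(p+[85,7,0],a=FENCE[2],dx=-25,z=230,name="pics/w4.png"); np.save("p.npy",p)
E
```

```text
home False [ 5.816e+02 -9.400e+00 -1.000e-01] F [-9.4 -0.5  7.1] t 30.05
pose [ 6.36891e+02 -5.30500e+00  9.10000e-02] ([649], np.float64(0.02)) fence frame [-6.0568e+01  1.5029e+01  1.0000e-03] t 31.85
```

View pics/w4.png

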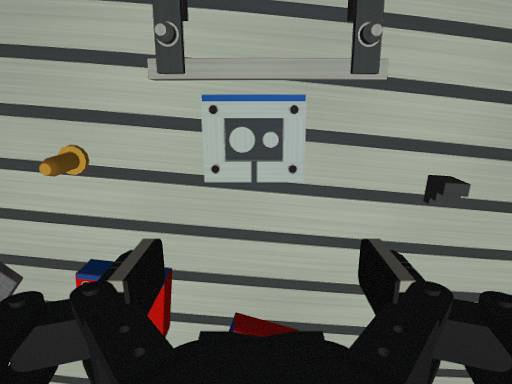

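The block sits square at (202,95)-(306,182), with a gap of about 16 mm and everything else untouched. I'll push it gently home.

Run:
```python
from h import *
p=np.load("p.npy")
home(p,-88+8,12,f_stop=17,gap=6)
p=look(p+[16,1,0],a=FENCE[2],dx=-40,z=230,name="pics/w5.png"); np.save("p.npy",p)
im=cv2.imread("pics/w5.png"); x=proj(pose(FENCE,[(0,0,25)]),optics.camera_info("wrist"))[0]; print(x)
y0=max(0,int(x[1])-40); cv2.imwrite("pics/w5c.png",cv2.resize(im[y0:y0+150,130:400],None,fx=2.9,fy=2.9,interpolation=cv2.INTER_CUBIC))
```

```text
home True [ 5.966e+02 -8.500e+00 -4.000e-01] F [-0.6 -0.4 -0. ] t 35.49
pose [ 6.52398e+02 -3.78600e+00  9.60000e-02] ([699], np.float64(0.02)) fence frame [-4.4988e+01  1.5155e+01  6.0000e-03] t 37.23
[269.17205095  78.14887001]
```

View pics/w5c.png

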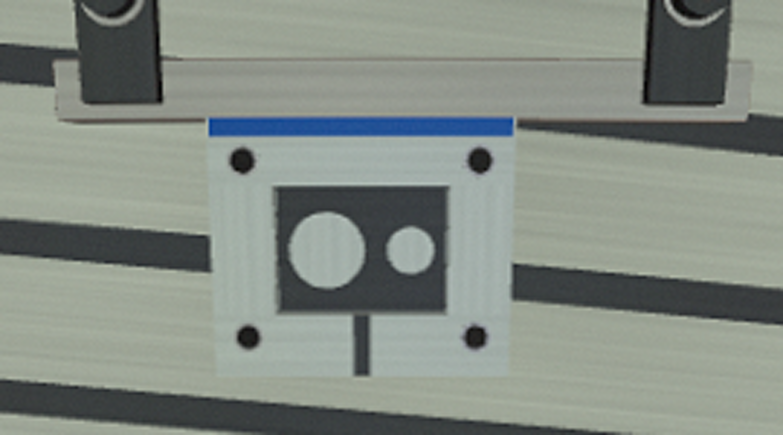

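The block looks flush between the straps, though the fit hints at up to 1 mm and 0.006 rad left over. I'll do one slow seating push to make sure.

Run:
```python
from h import *
p=np.load("p.npy")
home(p,-88+8,8,f_stop=25,gap=4)
p=look(p,a=FENCE[2],dx=-40,z=230)
```

```text
home True [596.3  -8.5  -0.9] F [ 0.2  0.6 -0.8] t 40.2
pose [ 6.52638e+02 -3.79000e+00  8.80000e-02] ([662], np.float64(0.01)) fence frame [-4.4749e+01  1.5131e+01 -1.0000e-03] t 41.93
```

Run:
```python
from h import *
print(ctrl.sign_off())
```

```text
the job is handed in; nothing more can be done
None
```

The mould block is home and handed in at about 42 s: its blue face is against the fence's ground face (measured angle error about 0.001 rad, and a second 25 N push didn't move it), about 15 mm off the bar's middle and well within its length, and nothing else on the table looks moved in the pictures.

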